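# Tare the gilder's balance

### The job

The empty brass dish stands on the pan of the balance. Nudge the clear draught-shield lid fully shut, towards the keys, with your fingertips behind its orange ridge, then lightly press the blue tare key until it registers and let it spring back up. Do not press the tare key before the lid is shut, push hard on the balance or press its other keys, and leave the dish and everything on the bench around it where it stands.

Things in the scene. Friction and masses are not known exactly. Their poses are not given: they have to be found in the camera images.
- balance: Precision balance with a glass draught shield, 250 deep (x) x 210 wide (y) x 155 mm high; heavy, stays put. Origin: centre of its underside, on the bench. x points from its front (keys, facing the robot) to its back, y to the left seen from the front, z up. Black front panel: top 44 mm above the bench, x -122 to -30 mm; display on it up to 56 mm high at x -63 to -33 mm.
- pan (a point): Centre of the top of the round steel pan (90 mm across) in the glass box, 78 mm above the bench. The box's outside is 144 mm (x) x 154 mm (y) centred on the pan, walls 4 mm; its side walls carry the lid's guides, whose tops are 140 mm above the bench.
- lid (a joint): How far the draught shield's sliding lid stands open, in m: 0 = fully shut (end stop), 0.08 = fully open. The lid slides along the balance's x axis; shutting moves it to -x, towards the keys. It moves with about 1 N of friction and stays where it is left.
- lid_ridge (a point): Middle of the upright back face (towards the balance's +x) of the orange finger ridge on the lid, 147 mm above the bench; face 60 mm wide, rising 16 mm above the lid. It slopes down in front within 30 mm; behind it the lid is flat for 105 mm. Soft rubber: the face yields forward 0.4 mm per N, at most 6 mm. Lid: clear plate with black edges, 140 x 142 x 5 mm, top face 139 mm above the bench.
- tare_key (a joint): Travel of the blue tare key in m: 0 = up, 0.008 = fully down. Soft spring: starts to give at 1 N and takes 1 N more per mm; registers from 3 mm (4 N), bottoms at 9 N.
- tare_top (a point): Centre of the top of the blue tare key (20 mm in x, 30 mm in y), 55 mm above the bench when up, 11 mm proud of the panel, at balance x = -100, y = -22 mm. The four keys stand in a row along y, centres 44 mm apart; it is third from the left, 73 mm in front of the glass box.
- power_key (a joint): Travel of the power key, red, in m: same size, travel and spring as the tare key. Not to be pressed.
- power_top (a point): Centre of the top of the power key.
- print_key (a joint): Travel of the print key, white (between the red and the blue one), in m: same size, travel and spring as the tare key. Not to be pressed.
- print_top (a point): Centre of the top of the print key.
- mode_key (a joint): Travel of the mode key, white (at the balance's right end), in m: same size, travel and spring as the tare key. Not to be pressed.
- mode_top (a point): Centre of the top of the mode key.
- dish: Empty brass weighing dish standing on the pan under the lid, 52 mm across the rim, 18 mm high, loose. Origin: centre of its underside.
- jar_red: Pigment jar, dark red, 48 mm across, 67 mm high with its black cap, standing loose beside the balance. Origin: centre of its underside.
- jar_ochre: Pigment jar, yellow ochre, 48 mm across, 67 mm high with its black cap, standing loose beside the balance. Origin: centre of its underside.
- jar_green: Pigment jar, dark green, 48 mm across, 67 mm high with its black cap, standing loose beside the balance. Origin: centre of its underside.
- knife: Gilder's knife lying loose along its x axis, 280 mm long, 19 mm high, handle to -x. Origin: on its underside near the middle.
- mop: Gilder's mop brush lying loose along its x axis, 240 mm long, 25 mm high, dark hair to +x. Origin: on its underside near the middle.
- funnel: Dark metal cone standing loose, 68 mm across its foot, 98 mm high. Origin: centre of its underside.
- burnisher: Agate burnisher lying loose along its x axis, 180 mm long, 16 mm high, stone to +x. Origin: on its underside near the middle.

How it is judged:
By the outcome, as a careful person would: the job done as asked, in the order asked, and still so for the second after the job is handed in, with the robot touching nothing.
It also fails if it takes over 42 s, if anything falls off the work surface, if the arm or the gripper's body presses on something with over 40 N, if the wrist force passes 120 N, or if a joint passes its speed limit or range.

### The arm

A 7-joint arm with a two-finger parallel gripper is mounted at the origin on the work surface. World frame = base frame: x ahead of the robot, y to its left, z up, the work surface at z = 0. Lengths are in m, angles in rad, forces in N, time in s.
With the tool pointing down it reaches from about 0.375 to 0.925 m from the base axis. Payload 3.1 kg.
Tool frame: the origin (TCP) lies midway between the tips of the shut fingers; the grasp point (between the pads) lies 19 mm behind it; z points along the fingers, y is the line along which they close (so a half turn about z gives the same grasp; the last joint's range is limited). The gripper opens to 85 mm and grips with 20 to 120 N. Pads are 22 mm wide; open, the fingers measure 114 mm over their backs; the gripper's body (76 mm by 85 mm) begins 54 mm behind the grasp point. The pads swing forward as they close: fully open they stand 13 mm farther back than shut.
Start: joints at [1.24, 0.383, 0.044, 1.598, -0.018, 1.161, -0.05], TCP at [0.15, -0.632, 0.231] pointing down, gripper open.
Joint ranges: [-2.61, 2.61], [-0.41, 2.15], [-1.48, 1.57], [0, 2.5], [-1.57, 4.71], [0.05, 1.97], [-2.85, 2.85]. Speed limits (rad/s): [2.79, 2.79, 3.14, 3.14, 3.14, 3.14, 3.14].

### API

Orientations are given as a rotation vector (axis times angle).
In Python, from plant import ctrl gives the robot as it stands. Calls block until the motion is done:
- ctrl.move_to(position, orientation): joint-space move of the TCP to a pose.
- ctrl.move_linear(position, rot=None, vel=0.15, stop_force=None): straight line of the TCP; rot=None keeps the orientation; vel is the mean speed in m/s. With stop_force (N) it stops when the force on the tool has changed by that much, and returns True; else False.
- ctrl.goto_joints(angles): joint-space move.
- ctrl.command_gripper(opening, force=None): opening from 0.0 (shut) to 1.0 (fully open); force is the grip in N (None keeps the last); returns when the fingers have stopped.
- ctrl.dwell(seconds).
- ctrl.inverse_kinematics(position, orientation): joint angles nearest the present ones, or None.
- ctrl.observe(): the state.
- ctrl.snapshot(name): name is "side" or "top"; returns a dict with "img" (420x560x3 uint8, blue, green, red), "camera_matrix" (3x3 intrinsics, pixels), "origin" and "orientation" of the camera in the world. Camera axes: x right, y down, z forward; pixel columns grow to the right and rows downward; lengths in m; the calibration is good to about 2 mm. A picture is of the moment at which its call begins. There is no depth.
A pose or a line that the arm cannot do raises ctrl.MotionError and nothing moves.
- ctrl.sign_off(): hands the job in; it is judged then, once.
The state is a dict: "clock": time; "joint_positions": joint angles; "joint_vel": joint speeds; "tau": joint torques, N m; "position": TCP position; "orientation": TCP orientation; "wrist_force": force on the tool from outside, world axes, zero at the start; "torque": the same for the moment, N m; "grip_width": opening from 0.0 (shut) to 1.0 (fully open); "finger_force": force on a finger pad.
Only numpy, scipy, OpenCV 4.12 (cv2) and the standard library are available. Lean on these libraries where they do the work, as an engineer would, in place of code of your own. Each camera call takes 0.05 s, during which the arm holds its last target. There are 200 camera calls.

## Working session

There is one attempt and no reset: what is moved stays moved. The work goes in short steps, each a Python script; the robot and the scene stay as the last script left them, time stands still between calls to the robot, and variables do not carry over. Pictures are saved under pics/ and viewed, at most 10 in all, crops included, and the job is handed in when it is done.

```bash
mkdir -p pics; cat > h.py <<'E'
import numpy as np, cv2
from scipy.spatial.transform import Rotation as R
from plant import ctrl
def Rm(o):
    o=np.array(o,float)
    return o if o.shape==(3,3) else (R.from_rotvec(o) if o.size==3 else R.from_quat(o)).as_matrix()
def at_z(s,u,v,z):
    d=Rm(s["orientation"])@np.linalg.inv(s["camera_matrix"])@[u,v,1]; o=np.array(s["origin"])
    return o+d*(z-o[2])/d[2]
def proj(s,p):
    c=s["camera_matrix"]@(Rm(s["orientation"]).T@(np.array(p)-s["origin"])); return c[:2]/c[2]
E
python3 - <<'E'
from h import *
import pickle
for n in("top","side"):
    s=ctrl.snapshot(n); pickle.dump(s,open(n+".pkl","wb")); cv2.imwrite(f"pics/{n}0.png",s["img"]); print(n,s["camera_matrix"],s["origin"],s["orientation"])
o=ctrl.observe();print(o["clock"],o["position"],o["orientation"],o["wrist_force"])
E
```

```text
top [[472.75868999   0.         281.1248117 ]
 [  0.         472.75868999 206.53091101]
 [  0.           0.           1.        ]] [0.26431852 0.00855028 1.52801898] [-2.10431727  2.13972217 -0.15431404]
side [[422.16685799   0.         277.3082948 ]
 [  0.         422.16685799 205.29749663]
 [  0.           0.           1.        ]] [-0.10443825  0.66011402  0.97671891] [-0.98576912  2.45303254 -1.01995768]
0.1 [ 0.14978414 -0.63162237  0.23000653] [-3.11794706e+00 -3.64798084e-01  5.87764411e-04] [0.07404219 0.18362703 0.23701807]
```

View pics/top0.png

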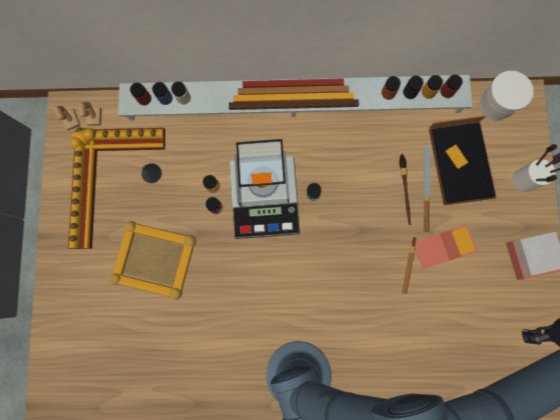

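View pics/side0.png

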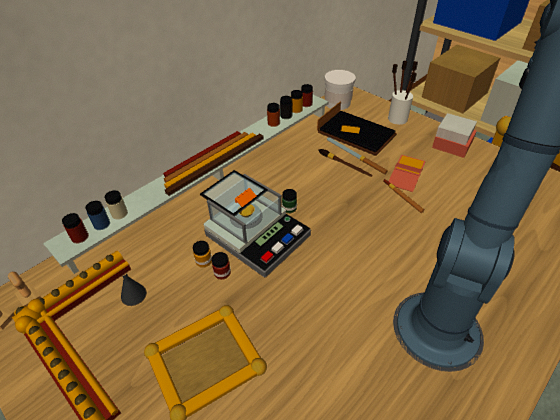

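Top view: the balance is at about (265,195), keys along row 228 with blue at (273,228), orange ridge at (262,179) and the lid open to the back. I'll enlarge that area.

```bash
python3 - <<'E'
from h import *
import pickle
s=pickle.load(open("top.pkl","rb")); cv2.imwrite("pics/c1.png",cv2.resize(s["img"][130:245,195:330],None,fx=5,fy=5,interpolation=cv2.INTER_CUBIC))
s=pickle.load(open("side.pkl","rb")); cv2.imwrite("pics/c2.png",cv2.resize(s["img"][165:275,190:320],None,fx=5,fy=5,interpolation=cv2.INTER_CUBIC))
E
```

```text
(no output)
```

View pics/c1.png

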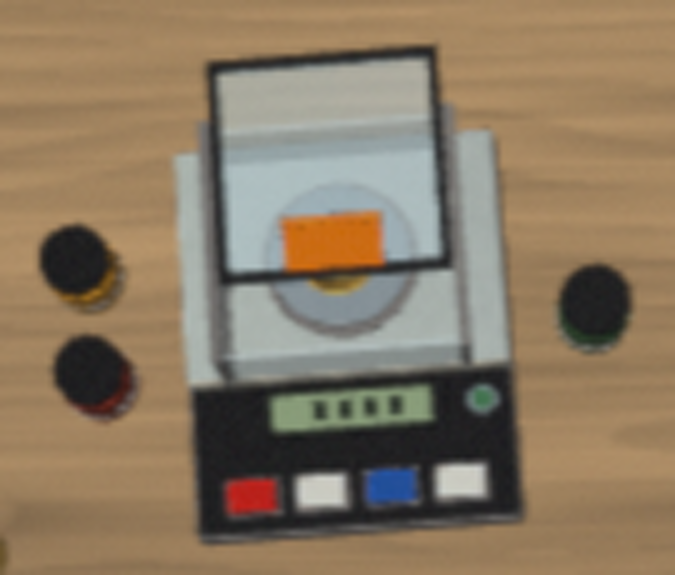

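View pics/c2.png

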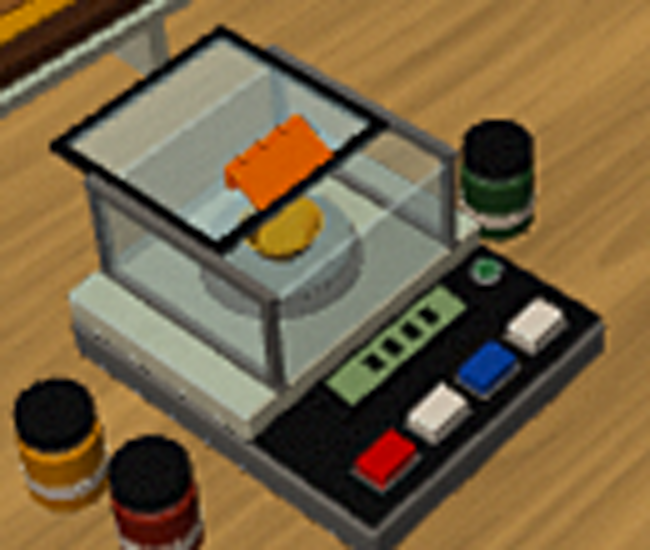

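Crops: in the top crop the blue key is at (391,486), red (251,495), right white (462,481), ridge back edge (281,219)-(381,211), lid corners (207,63),(437,46),(452,267),(222,282). In the side crop the blue key is at (488,366), red (386,456), ridge top edge (228,170)-(298,117).

```bash
python3 - <<'E'
from h import *
import pickle
T=pickle.load(open("top.pkl","rb"));S=pickle.load(open("side.pkl","rb"))
t=lambda x,y,z:at_z(T,194.6+x/5,129.6+y/5,z).round(4)
d=lambda x,y,z:at_z(S,189.6+x/5,164.6+y/5,z).round(4)
k=[t(251,495,.055),t(322,491,.055),t(391,486,.055),t(462,481,.055)]
print("keys",k,"side",d(386,456,.055),d(438,409,.055),d(488,366,.055),d(537,323,.055))
e=k[0]-k[3];print("pitch",np.linalg.norm(e)/3,"yaw",np.degrees(np.arctan2(-e[0],e[1])))
L=[t(*p,.139) for p in((207,63),(437,46),(452,267),(222,282))];print("lid",L,[np.linalg.norm(L[i]-L[i-1]).round(4) for i in range(4)], np.mean(L,0))
e=L[0]+L[3]-L[1]-L[2];print("yaw",np.degrees(np.arctan2(-e[0],e[1])))
print("ridge top",t(281,219,.155),t(381,211,.155),"side",d(228,170,.155),d(298,117,.155))
print("jars",t(75,255,.067),t(90,367,.067),t(595,300,.067))
Ld=[d(*p,.139) for p in((52,147),(221,30),(384,124),(221,248))];print("lid side",Ld,np.mean(Ld,0))
E
```

```text
keys [array([0.448 , 0.1574, 0.055 ]), array([0.4497, 0.1127, 0.055 ]), array([0.4521, 0.0693, 0.055 ]), array([0.4545, 0.0247, 0.055 ])] side [0.4445 0.1614 0.055 ] [0.4472 0.1172 0.055 ] [0.4487 0.0742 0.055 ] [0.4507 0.03   0.055 ]
pitch 0.04428636609863382 yaw 2.804258805673262
lid [array([0.7041, 0.1755, 0.139 ]), array([0.7117, 0.0346, 0.139 ]), array([0.5734, 0.0276, 0.139 ]), array([0.5669, 0.1662, 0.139 ])] [np.float64(0.1375), np.float64(0.1411), np.float64(0.1385), np.float64(0.1388)] [0.639025 0.100975 0.139   ]
yaw 2.887964984017737
ridge top [0.6012 0.1291 0.155 ] [0.6049 0.0692 0.155 ] side [0.5967 0.1317 0.155 ] [0.6005 0.0739 0.155 ]
jars [0.602  0.2681 0.067 ] [0.5295 0.2578 0.067 ] [ 0.5663 -0.0611  0.067 ]
lid side [array([0.7005, 0.1791, 0.139 ]), array([0.7081, 0.0401, 0.139 ]), array([0.5725, 0.032 , 0.139 ]), array([0.566 , 0.1662, 0.139 ])] [0.636775 0.10435  0.139   ]
```

```bash
cat >> h.py <<'E'
th=np.radians(2.85); X=np.array([np.cos(th),np.sin(th),0])
rot=np.pi*np.array([np.cos(th/2),np.sin(th/2),0])
ridge=np.array([.6008,.1010,0]); tare=np.array([.4504,.0718,0])
def st(m):
    o=ctrl.observe(); print(m,round(o["clock"],2),np.round(o["position"],4),np.round(o["wrist_force"],2),round(o["grip_width"],3)); return o
E
python3 - <<'E'
from h import *
ctrl.command_gripper(0.0)
p=ridge+.036*X
ctrl.move_to(p+[0,0,.24],rot); st("above")
print(ctrl.move_linear(p+[0,0,.165],vel=.12)); print(ctrl.move_linear(p+[0,0,.147],vel=.04,stop_force=3)); st("down")
s=ctrl.snapshot("side"); cv2.imwrite("pics/s2.png",cv2.resize(s["img"][110:290,170:340],None,fx=3.3,fy=3.3,interpolation=cv2.INTER_CUBIC))
E
```

```text
above 3.96 [0.6371 0.1013 0.2398] [-0.33 -0.11 -0.32] 0.0
False
False
down 5.33 [0.6366 0.1027 0.1467] [-0.21  0.62 -0.59] 0.001
```

View pics/s2.png

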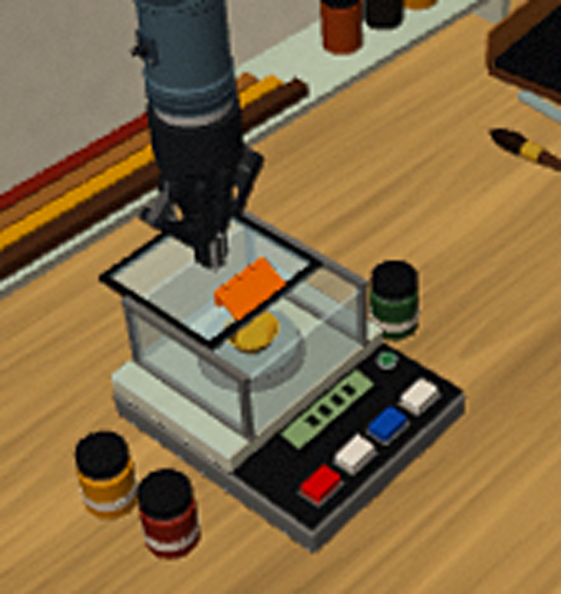

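The shut fingertips stand above the lid just behind the ridge, roughly mid-width. Now I push.

```bash
python3 - <<'E'
from h import *
p=ridge+[0,0,.147]
print(ctrl.move_linear(p-.075*X,vel=.03,stop_force=4)); o=st("push")
print("along",(o["position"]-ridge)@X)
s=ctrl.snapshot("top"); cv2.imwrite("pics/t3.png",cv2.resize(s["img"][130:245,195:330],None,fx=5,fy=5,interpolation=cv2.INTER_CUBIC))
E
```

```text
True
push 7.53 [0.5718 0.0993 0.1472] [ 3.44  1.49 -1.17] -0.004
along -0.02901124129667104
```

```bash
python3 - <<'E'
from h import *
p=ridge+[0,0,.147]
o=st("now"); 
print(ctrl.move_linear(o["position"]-.012*X,vel=.015,stop_force=2.5)); o=st("push2")
print("along",(o["position"]-ridge)@X)
ctrl.move_linear(o["position"]+.025*X,vel=.08)
ctrl.move_linear(o["position"]+.025*X+[0,0,.09],vel=.15);o=st("up")
s=ctrl.snapshot("side"); cv2.imwrite("pics/s3.png",cv2.resize(s["img"][165:275,190:320],None,fx=5,fy=5,interpolation=cv2.INTER_CUBIC))
E
```

```text
now 7.58 [0.5718 0.0992 0.1471] [3.46 0.46 0.12] 0.002
True
push2 7.91 [0.5721 0.0992 0.1472] [ 3.2  -0.03 -0.19] -0.001
along -0.028788178838135677
up 9.12 [0.5962 0.1001 0.2364] [ 0.78  0.85 -0.55] 0.0
```

View pics/s3.png

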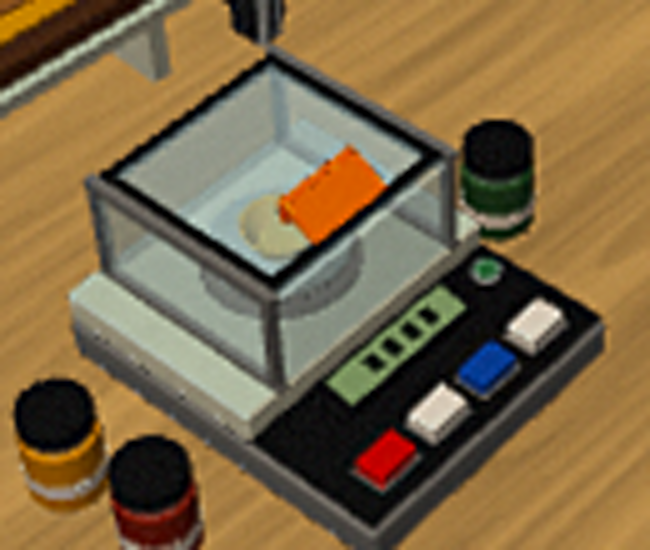

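Picture: the lid now fills the box top, corners about (105,178),(271,57),(440,155),(274,285); box corners about (88,180),(272,48),(458,155),(275,297). Next I check the fit in mm.

```bash
python3 - <<'E'
from h import *
import pickle
S=pickle.load(open("side.pkl","rb"))
d=lambda x,y,z:at_z(S,189.6+x/5,164.6+y/5,z)
C=np.mean([[.4487,.0742,.055]],0)
Y=np.array([-X[1],X[0],0])
for nm,P,z in(("lid",((105,178),(271,57),(440,155),(274,285)),.139),("box",((88,180),(272,48),(458,155),(275,297)),.14),("lid before",((52,147),(221,30),(384,124),(221,248)),.139)):
    q=[d(*p,z)-C for p in P]; print(nm,[(round(float(v@X)-.1,4),round(float(v@Y)-.022,4)) for v in q],np.mean([v@X for v in q])-.1)
print("ridge",[(round(float((d(*p,.155)-C)@X)-.1,4)) for p in((281,208),(350,148))])
E
```

```text
lid [(0.1133, 0.0678), (0.1155, -0.0706), (-0.0213, -0.0716), (-0.0207, 0.0651)] 0.04667516759170495
box [(0.1186, 0.0759), (0.1201, -0.0763), (-0.03, -0.0776), (-0.0281, 0.0718)] 0.045145894783692325
lid before [(0.1567, 0.0702), (0.1574, -0.0689), (0.0216, -0.0703), (0.0217, 0.064)] 0.08933496622855694
ridge [0.0062, 0.0104]
```

The lid sits within about 2 mm of its shut position. I'll do one firmer confirming push to be sure of the end stop.

```bash
python3 - <<'E'
from h import *
o=st("a"); p=ridge+[0,0,.147]
ctrl.move_linear(p-.012*X,vel=.15); st("b")
for a in(.026,.028,.0295,.031,.0325):
    h=ctrl.move_linear(p-a*X,vel=.02,stop_force=5); ctrl.dwell(.1)
    o=st(f"c{a} {h}"); print((o["position"]-ridge)@X)
    if h or o["wrist_force"][0]>6.5: break
ctrl.move_linear(o["position"]+.02*X,vel=.08)
ctrl.move_linear(o["position"]+.02*X+[0,0,.06],vel=.15);o=st("up")
E
```

```text
a 9.17 [0.596  0.1    0.2358] [ 0.17 -0.36 -0.61] 0.002
b 9.92 [0.5894 0.1008 0.1475] [0.78 0.29 0.67] -0.002
c0.026 False 10.87 [0.575  0.0997 0.147 ] [ 0.05 -0.14 -0.51] -0.001
-0.025859803253622998
c0.028 False 11.22 [0.573  0.0996 0.1471] [1.5  0.11 0.17] -0.0
-0.027808146290453306
c0.0295 False 11.57 [0.572  0.0995 0.1472] [ 2.92  0.16 -1.51] 0.002
-0.028832184640465233
c0.031 False 11.92 [0.5711 0.0995 0.1472] [ 5.1   0.56 -2.46] -0.001
-0.02976486763605916
c0.0325 False 12.27 [0.5704 0.0994 0.1473] [ 6.8  -0.06 -4.09] -0.002
-0.030446364923076726
up 13.24 [0.5899 0.1002 0.2072] [ 0.01  0.01 -0.22] 0.004
```

The force rises at the rubber's stiffness (about 0.4 mm per N), so the lid is on its end stop. Now the key.

```bash
python3 - <<'E'
from h import *
o=st("a")
ctrl.move_linear(o["position"]*[1,1,0]+[0,0,.23],vel=.15)
ctrl.move_linear(tare+[0,0,.21],rot,vel=.15)
ctrl.move_linear(tare+[0,0,.075],vel=.12); f0=st("b")["wrist_force"][2]
ctrl.move_linear(tare+[0,0,.058],vel=.04,stop_force=2.5)
for z in np.arange(.0555,.046,-.001):
    h=ctrl.move_linear(tare+[0,0,z],vel=.02); ctrl.dwell(.15)
    fs=np.mean([ctrl.observe()["wrist_force"][2] for _ in range(5)]); o=ctrl.observe(); print(round(z,4),np.round(o["position"],4),round(fs,2))
    if fs-f0>5.3: break
ctrl.dwell(.2); st("pressed")
s=ctrl.snapshot("side"); cv2.imwrite("pics/s4.png",cv2.resize(s["img"][165:275,190:320],None,fx=5,fy=5,interpolation=cv2.INTER_CUBIC))
ctrl.move_linear(tare+[0,0,.08],vel=.06); ctrl.move_linear(tare+[-.03,0,.23],vel=.15); st("up")
s=ctrl.snapshot("top"); cv2.imwrite("pics/t4.png",cv2.resize(s["img"][130:245,195:330],None,fx=5,fy=5,interpolation=cv2.INTER_CUBIC))
E
```

```text
a 13.24 [0.5899 0.1002 0.2072] [ 0.01  0.01 -0.22] 0.004
b 15.93 [0.4511 0.072  0.0756] [-0.55  0.41  0.41] -0.001
0.0555 [0.4505 0.0718 0.0556] 0.16
0.0545 [0.4507 0.0718 0.0547] 2.37
0.0535 [0.4507 0.0719 0.0536] 1.9
0.0525 [0.4507 0.0718 0.0526] 3.55
0.0515 [0.4506 0.0719 0.0516] 3.61
0.0505 [0.4507 0.0718 0.0506] 5.82
pressed 19.12 [0.4507 0.0719 0.0506] [ 0.97 -0.58  6.12] 0.001
up 20.98 [0.4197 0.0717 0.2291] [-0.54 -0.24 -0.93] 0.001
```

View pics/s4.png

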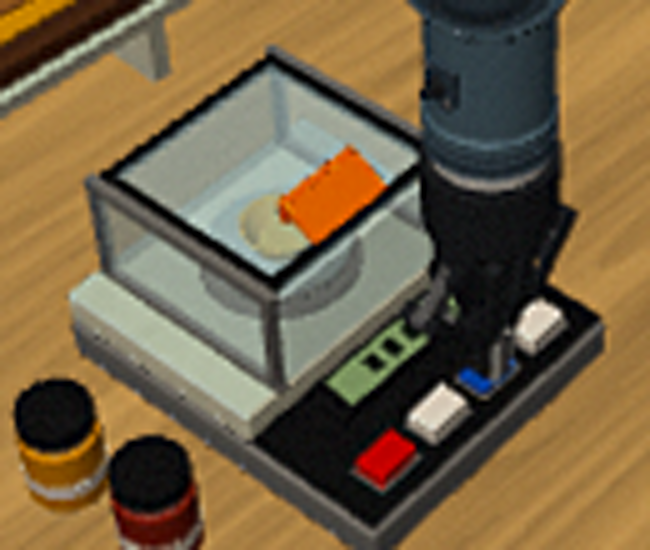

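The picture shows the fingertips on the blue key (about 488,372) and clear of the white ones. The key went down about 4.4 mm at about 5.5 N, past the 3 mm it needs, and the lid is still shut. The arm is now clear, so I'm handing in.

```bash
python3 - <<'E'
from h import *
print(ctrl.sign_off())
E
```

```text
the job is handed in; nothing more can be done
None
```

The lid is shut against its end stop, and the tare key was then pressed about 4.4 mm (about 5.5 N, past its 3 mm registering point) and released; the job was handed in at about 21 s with the arm clear, though I did not view a picture taken after the release.

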